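# Pull a hole saw out of its quick-change holder

### The arm

A 6-joint arm with a two-finger parallel gripper is mounted at the origin on the work surface. World frame = base frame: x ahead of the robot, y to its left, z up, the work surface at z = 0. Lengths are in m, angles in degrees, forces in N, time in s.
With the tool pointing down it reaches from about 0.275 to 0.975 m from the base axis. Payload 8.4 kg.
Tool frame: the origin (TCP) lies midway between the tips of the shut fingers; the grasp point (between the pads) lies 19 mm behind it (manip.hold_point_z is the distance from the TCP to the grasp point, in m); z points along the fingers, y is the direction in which the jaws open and shut (so a half turn about z gives the same grasp; the last joint's range is limited). The gripper opens to 92 mm and grips with 3 to 60 N. Pads are 20 mm wide; open, the fingers measure 128 mm over their backs; the gripper's body (75 mm by 189 mm) begins 69 mm behind the grasp point.
Start: joints at [-70.096, 20.225, 93.587, -0, 66.188, -0.138], TCP at [0.214, -0.587, 0.215] pointing down, gripper open.
Joint ranges: [-150.9, 150.9], [-52.94, 120.26], [3.33, 152.33], [-74.26, 254.26], [0, 154.13], [-172.89, 172.89]. Speed limits (degrees/s): [127.2, 127.2, 159.86, 180, 180, 180].

### API

Orientations are given as a 3x3 rotation matrix whose columns are the frame's x, y, z axes.
In Python, from station import manip gives the robot as it stands.
- The arm moves only by the shell command python3 -m handwheel 'ROWS' [FORCE]. ROWS is a JSON object of lists of equal length, an entry for each row: "offset": the shift along the tool's x, y, z in m, a list of three; "yaw": the turn about the tool's z in rad; "jaw": the closure, from 0 (fully open) to 1 (shut). In form: {"offset": [[tx, ty, tz], ...], "yaw": [yaw, ...], "jaw": [jaw, ...]}. A call has 1 to 12 rows; each row shifts and turns the commanded pose from where the row before left it, along the tool's axes as they then stand; what a row does not reach is not made up. A row lasts 1/8 s, in which the tool goes at most 62.5 mm and 10.7 degrees, less where a joint would pass 70% of its speed; a pose out of reach is approached as far as the arm can. A call with a gripper value outside its range is refused whole. The fingers move at their own pace and stop on an object; FORCE is the grip in N (left out, the last holds). Time passes only in rows, so rows that do not move let the fingers close. It gives the time, the measured TCP pose, the force and the opening at its end, in the units of the state.
- manip.sense(): the state, without advancing time (a new reading comes with each control period).
- manip.grab_frame(name): name is "scene" or "top"; returns a dict with "image" (384x512x3 uint8, red, green, blue), "camera_matrix" (3x3 intrinsics, pixels), "dist" ([k1, k2, p1, p2, k3] as OpenCV has them; the pictures are not rectified), "rvec" (rotation vector, rad) and "tvec" (3), from world to camera coordinates, as OpenCV has them. Camera axes: x right, y down, z forward; pixel columns grow to the right and rows downward; lengths in m; the calibration is good to about 2 mm. A picture is of the moment at which its call begins. There is no depth.
- manip.close_job(): hands the job in, once; it reports no verdict.
The state is a dict: "time": time; "qpos": joint angles; "qvel": joint speeds; "effort": joint torques, N m; "tcp_pos": TCP position; "tool_rot": TCP orientation; "ft_force": force on the tool from outside, world axes, zero at the start; "moment": the same for the moment, N m; "finger_gap": finger opening in m.
Only numpy, scipy, OpenCV 4.12 (cv2) and the standard library are available. Lean on these libraries where they do the work, as an engineer would, in place of code of your own. Each camera call takes 0.05 s, during which the arm holds its last target. There are 200 camera calls.

### The job

On the green stand, a black hole saw lies on two rails with its shank snapped into the spring-loaded holder. Slide the bolt with the red pin all the way to its open end so that it no longer bars the saw's mouth, then force the saw straight out of the holder and slide it along the rails until its toothed rim stands over the yellow band. Leave it lying on the rails, with the bolt still open, and do not push the other things on the bench about.

Things in the scene. Friction and masses are not known exactly. Their poses are not given: they have to be found in the camera images.
- stand: Green steel stand fixed to the bench; base plate 375 x 110 mm, 12 mm thick, x -200 to +175 mm. Origin on the bench under the saw's axis; x = the way the saw comes out of the holder, z up. The saw's axis runs along x at y = 0, z = 70 mm. The bolt's fixed guide stands at x 5 to 31, y -120 to -95 mm, top at z = 90 mm.
- holder_mouth (a point): Mouth of the holder's bore, on the saw's axis at x = -120 mm, z = 70 mm of the stand. Holder: green block 80 mm wide, x -190 to -120 mm, top at z = 98 mm. Two spring plungers in it snap into a groove of the shank; about 12 to 20 N pull it out; clear after 40 mm. At the start 55 mm of bare shank, free on both sides, lie between this face and the saw's back.
- rail_end (a point): Point midway between the far ends of the two rails, on top (stand x = 176 mm, z = 44 mm). Steel rails of 12 mm diameter along x at y = +-22 mm, from x = -76 to +176 mm, tops at z = 44 mm; the far end is open (the saw falls off beyond).
- saw: Black hole saw with steel shank, 165 mm long, 0.4 to 0.75 kg, lying level. Origin on its axis at mid-cup, x along the axis towards the teeth (it may roll about x). Cup: 66 mm diameter, x -35 to +35 mm, flat back, its toothed mouth plugged by a steel disc (solid). Shank: 18 mm diameter, x -130 to -35 mm (12 mm groove near its end). Starts at x = -30 mm of the stand, 40 mm of shank in the holder.
- saw_rim (a point): Centre of the saw's toothed rim, on the axis, 35 mm ahead of the saw's origin.
- saw_back (a point): Centre of the flat back of the saw's cup, 35 mm behind the saw's origin; the back is a flat ring from 9 (shank) to 33 mm radius that can be pushed on.
- bolt (a joint): Steel bolt, bar 12 x 20 mm across the saw's mouth, 7 mm ahead of the teeth (stand x 12 to 24 mm, centre z = 70 mm). Value in m: 0 = shut, 0.09 = fully open against its stop; opens towards the stand's -y, friction about 3 N, stays where left. Bar tip at stand y = +25 mm at value 0, -65 mm at 0.09.
- bolt_pin (a point): Top of the upright red pin by which the bolt is moved: 16 mm diameter, on a lug beside the bar; in the stand's frame at x = 46 mm, y = 5 mm minus the bolt's value, top at z = 113 mm; free-standing red part from z = 77 mm up.
- mark: Yellow band across the stand's base plate and rails, 30 mm wide along x (its origin at the middle of that width, under the saw's axis; axes as the stand's). 85 to 125 mm ahead of the stand's origin.
- spare_saw: Bystander: black open hole saw standing teeth up, 90 mm diameter, 76 mm high; origin under its centre.
- adapter: Bystander: green flanged adapter, flange 104 mm diameter, 90 mm high; origin under its centre.
- shaft_a: Bystander: dark steel shaft 180 mm long lying along its x, 26 mm high; origin at its middle, on the bench.
- shaft_b: Bystander: second such shaft.
- spanner: Bystander: steel spanner 180 mm long lying along its x.
- grease_can: Bystander: blue can with yellow label, 66 mm diameter, 110 mm high; origin under its centre.
- gasket_ring: Bystander: flat red ring 100 mm diameter, 16 mm high; origin under its centre.

How it is judged (in metres and radians):
On the way, in this order (a step that is already met when the one before it is completed fails the run):
1. the bolt is slid open to its stop (value of joint bolt above 0.08 m), for 0.2 s.
2. the shank is pulled clear of the holder, the bolt still open (x of saw in the frame of stand above 0.012 m and value of joint bolt above 0.08 m), for 0.1 s.
At the end, for the whole second after the job is handed in: The saw lies at rest on both rails, its axis along the stand (within 0.12 rad, 8 mm sideways and in height), shank end towards the holder, its toothed rim within 17 mm (along the rails) of the middle of the yellow band; the bolt is open by more than 80 mm (x of saw_rim in the frame of mark between -0.017 and 0.017 m and y of saw in the frame of stand between -0.008 and 0.008 m and z of saw in the frame of stand between 0.062 and 0.078 m and angle between the x axis of saw and the x axis of stand, either way round below 0.12 rad and x of saw_rim in the frame of stand above 0.06 m and x of saw_back in the frame of stand below 0.08 m and value of joint bolt above 0.08 m and linear speed of saw below 0.02 m/s); the robot touches nothing.
It fails at once if a bystander is moved by more than 30 mm (distance of any of spare_saw, adapter, shaft_a, shaft_b, spanner, grease_can, gasket_ring from where it was at the start of the episode above 0.03 m).
It fails at once if the saw falls off the rails (z of saw in the frame of stand below 0.05 m).
It also fails if it takes over 48 s, if anything falls off the work surface, if the arm or the gripper's body presses on something with over 40 N, if the wrist force passes 120 N, or if a joint passes its speed limit or range.

## Working session

There is one attempt and no reset: what is moved stays moved. The work goes in short steps, Python scripts to look and compute and a shell command to move; the robot and the scene stay as the last step left them, time stands still between calls to the robot, and variables do not carry over. Pictures are saved under pics/ and viewed, about 8 in all and at most 12, crops included, and the job is handed in when it is done.

```bash
mkdir -p pics; ls
cat > h.py <<'E'
import numpy as np, cv2
from station import manip
def grab(n,f=None):
    d=manip.grab_frame(n)
    if f: cv2.imwrite('pics/'+f,d['image'][:,:,::-1])
    return d
def ray(d,uv):
    K=np.array(d['camera_matrix'],float);D=np.array(d['dist'],float)
    p=cv2.undistortPoints(np.array(uv,float).reshape(-1,1,2),K,D).reshape(-1,2)
    R=cv2.Rodrigues(np.array(d['rvec'],float))[0];t=np.array(d['tvec'],float).ravel()
    v=np.c_[p,np.ones(len(p))]@R
    return -R.T@t, v
def onz(d,uv,z):
    c,v=ray(d,uv); return c+v*((z-c[2])/v[:,2])[:,None]
def proj(d,P):
    return cv2.projectPoints(np.array(P,float).reshape(-1,3),np.array(d['rvec'],float),np.array(d['tvec'],float),np.array(d['camera_matrix'],float),np.array(d['dist'],float))[0].reshape(-1,2)
E
python3 - <<'E'
from h import *
a=grab('scene','s0.png');b=grab('top','t0.png')
for d in(a,b): print(ray(d,[[256,192]]))
s=manip.sense();print(s['tool_rot'],s['tcp_pos'],s['time'],s['ft_force'])
E
```

```text
pics
(array([1.34143949, 0.1064971 , 1.25047451]), array([[-0.55169289, -0.06597105, -0.83144614]]))
(array([ 0.43561142, -0.00148318,  1.19942851]), array([[ 0.09057744,  0.011176  , -0.99624597]]))
[[ 9.39437093e-01  3.42721123e-01 -4.24015012e-04]
 [ 3.42721385e-01 -9.39436405e-01  1.13691439e-03]
 [-8.69056404e-06 -1.21337856e-03 -9.99999264e-01]] [ 0.21405544 -0.58673396  0.2139534 ] 0.1 [ 1.21471676 -0.28966281 -0.33211278]
```

View pics/s0.png

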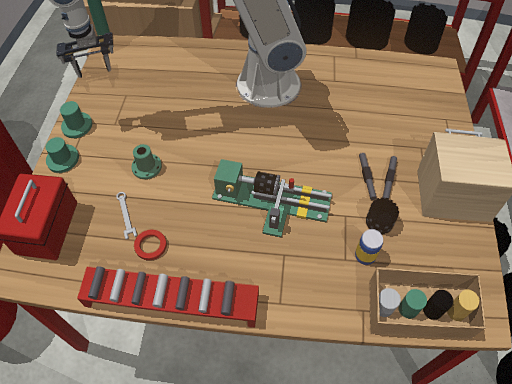

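View pics/t0.png

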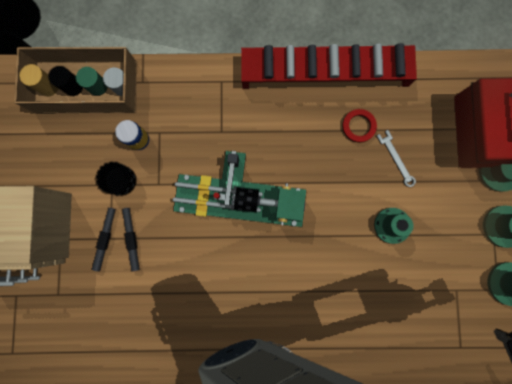

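The stand lies at top-image pixels (173–307, 150–226). The holder is on the right at (290,205), the rail ends on the left at (175,195), the band at (204,195) and the pin at (217,196). So stand x runs roughly along world +y. Next I fit its pose.

```bash
cat > m.py <<'E'
from h import *
b=grab('top');a=grab('scene')
def masks(d):
    hsv=cv2.cvtColor(d['image'],cv2.COLOR_RGB2HSV)
    g=cv2.inRange(hsv,(65,60,30),(95,255,255));y=cv2.inRange(hsv,(22,150,120),(32,255,255));r=cv2.inRange(hsv,(0,170,90),(6,255,255))|cv2.inRange(hsv,(174,170,90),(180,255,255))
    return g,y,r
def cents(m,box):
    n,l,s,c=cv2.connectedComponentsWithStats(m)
    return [(c[i].round(1).tolist(),s[i].tolist()) for i in range(1,n) if s[i,4]>3 and box[0]<c[i][0]<box[2] and box[1]<c[i][1]<box[3]]
for n,d,box in(('top',b,(165,145,315,235)),('scene',a,(205,155,340,240))):
    g,y,r=masks(d); print(n,'yel',cents(y,box),'red',cents(r,box),'grn',cents(g,box))
im=[cv2.resize(d['image'][y0:y1,x0:x1,::-1],None,fx=5,fy=5,interpolation=cv2.INTER_CUBIC) for d,(x0,y0,x1,y1) in((b,(165,145,315,232)),)]
cv2.imwrite('pics/c0.png',im[0])
im=cv2.resize(a['image'][155:240,205:340,::-1],None,fx=5.5,fy=5.5,interpolation=cv2.INTER_CUBIC);cv2.imwrite('pics/c1.png',im)
E
python3 m.py
```

```text
top yel [([202.6, 195.5], [196, 175, 16, 42, 389])] red [([216.0, 194.9], [214, 193, 5, 5, 20])] grn [([222.5, 174.8], [211, 152, 20, 36, 238]), ([265.0, 201.1], [208, 153, 98, 73, 2236]), ([188.8, 179.4], [178, 175, 22, 9, 134]), ([186.5, 192.8], [176, 187, 22, 13, 227]), ([213.9, 198.1], [209, 191, 15, 12, 61]), ([230.4, 200.4], [230, 198, 2, 6, 7]), ([184.8, 206.9], [174, 202, 22, 11, 165])]
scene yel [([306.5, 189.0], [302, 186, 10, 8, 58]), ([304.3, 199.9], [299, 196, 11, 9, 71]), ([301.6, 211.7], [297, 207, 11, 11, 87])] red [([291.3, 180.4], [289, 178, 5, 6, 18]), ([291.0, 185.9], [290, 184, 3, 4, 8])] grn [([227.8, 171.0], [214, 160, 28, 24, 461]), ([262.1, 208.1], [220, 183, 78, 54, 930]), ([232.8, 185.2], [231, 184, 4, 4, 5]), ([253.0, 186.5], [253, 185, 1, 4, 4]), ([298.1, 186.4], [295, 186, 7, 2, 9]), ([316.4, 190.1], [312, 189, 10, 3, 14]), ([215.0, 195.5], [212, 190, 7, 10, 34]), ([290.7, 195.4], [282, 192, 18, 7, 65]), ([328.7, 192.4], [327, 192, 4, 2, 7]), ([320.0, 201.1], [310, 198, 21, 7, 80]), ([316.9, 214.5], [306, 209, 23, 13, 155])]
```

View pics/c0.png

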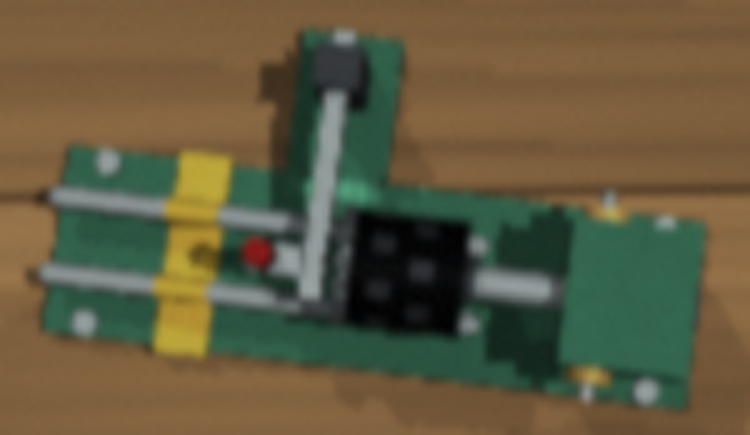

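View pics/c1.png

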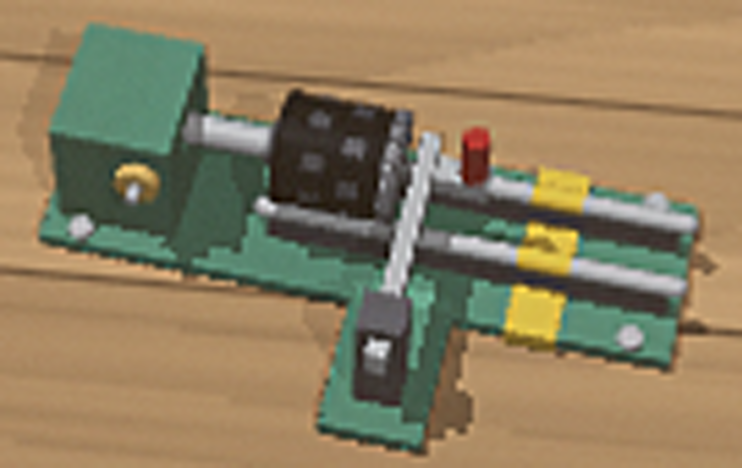

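The crops show the pin at (257,252) in the top crop, the plate corners at (70,147), (43,332), (688,408) and (708,222), and the band at about (195,250). I fit the stand's planar pose from these by ray casting.

```bash
cat > fit.py <<'E'
from h import *
from scipy.optimize import least_squares
b=grab('top');a=grab('scene')
T=lambda u:(165+(u[0]+.5)/5-.5,145+(u[1]+.5)/5-.5)
S=lambda u:(205+(u[0]+.5)/5.5-.5,155+(u[1]+.5)/5.5-.5)
obs=[(b,T((70,147)),(175,-55,12)),(b,T((43,332)),(175,55,12)),(b,T((688,408)),(-200,55,12)),
(b,T((38,196)),(176,-22,38)),(b,T((32,274)),(176,22,38)),(b,T((257,252)),(46,5,110)),
(a,S((672,370)),(175,-55,12)),(a,S((697,205)),(175,55,12)),(a,S((690,285)),(176,-22,38)),(a,S((695,222)),(176,22,38)),(a,S((476,131)),(46,5,113))]
W=np.array([onz(d,[u],p[2]/1e3)[0,:2] for d,u,p in obs]);P=np.array([p[:2] for *_,p in obs])/1e3
R=lambda t:np.array([[np.cos(t),-np.sin(t)],[np.sin(t),np.cos(t)]])
f=lambda q:(P@R(q[2]).T+q[:2]-W)
q=least_squares(lambda q:f(q).ravel(),[.5,0,1.5],loss='soft_l1',f_scale=.004).x
print(q,np.degrees(q[2]));print((f(q)*1e3).round(1))
np.save('q.npy',q)
for n,d,us,z in(('t',b,[T((205,153)),T((181,354))],12),('s',a,[(304.3,199.9),(301.6,211.7)],12)):
    print(n,((onz(d,us,z/1e3)[:,:2]-q[:2])@R(q[2])*1e3).round(1))
print('band on rails',((onz(a,[(306.5,189),S((558,188))],.043)[:,:2]-q[:2])@R(q[2])*1e3).round(1),((onz(b,[T((191,211)),T((182,289))],.043)[:,:2]-q[:2])@R(q[2])*1e3).round(1))
E
cat >> h.py <<'E'
def stand2w(p):
    x,y,t=np.load('q.npy');p=np.array(p,float)
    return np.array([x+p[0]*np.cos(t)-p[1]*np.sin(t),y+p[0]*np.sin(t)+p[1]*np.cos(t),p[2]])
def w2stand(p):
    x,y,t=np.load('q.npy');dx,dy=p[0]-x,p[1]-y
    return np.array([dx*np.cos(t)+dy*np.sin(t),-dx*np.sin(t)+dy*np.cos(t),p[2]])
def st():
    s=manip.sense();q=np.load('q.npy');r=np.array(s['tool_rot'])
    print('t',s['time'],'stand mm',(w2stand(s['tcp_pos'])*1e3).round(1),'toolx yaw rel stand',np.degrees(np.arctan2(r[1,0],r[0,0])-q[2]).round(2),'gap',s['finger_gap'],'F',np.round(s['ft_force'],1),'q6',np.round(s['qpos'],1))
def togo(p):
    s=manip.sense();print('offset tool mm',(np.array(s['tool_rot']).T@(stand2w(p)-s['tcp_pos'])*1e3).round(1))
E
python3 fit.py; python3 -c "
from h import *
st();togo([.046,.005,.2])"
```

```text
[0.52477884 0.07205532 1.44679118] 82.89502832565815
[[ 2.4  1.8]
 [ 0.9  1.3]
 [ 1.9  0.5]
 [ 1.3 -5.7]
 [ 2.1 -3. ]
 [-2.2  1.1]
 [-7.9 -0.5]
 [-2.8  0.7]
 [ 0.8 -1.6]
 [ 0.4  1.7]
 [-1.2  1.2]]
t [[ 94.3 -58.3]
 [ 92.9  59.3]]
s [[ 93.9   2. ]
 [ 93.2 -43.6]]
band on rails [[94.7 23.9]
 [93.2 24.4]] [[ 93.2 -20.9]
 [ 92.5  23.5]]
t 0.3 stand mm [-692.4  226.7  214.3] toolx yaw rel stand -62.85 gap 0.09214488020831299 F [ 0.4 -0.  -0.3] q6 [-70.1  20.2  93.6   0.   66.2  -0.1]
offset tool mm [ 534.2 -555.9   14.6]
```

The pose is consistent: stand yaw 82.9°, and the band middle at stand x ≈ 94 mm (t/s and rails agree). I move over the pin.

```bash
python3 -m handwheel '{"offset":[[0.043,-0.0445,0],[0.043,-0.0445,0],[0.043,-0.0445,0],[0.043,-0.0445,0],[0.043,-0.0445,0],[0.043,-0.0445,0],[0.043,-0.0445,0],[0.043,-0.0445,0],[0.043,-0.0445,0],[0.043,-0.0445,0],[0.043,-0.0445,0],[0.043,-0.0445,0]],"yaw":[0,0,0,0,0,0,0,0,0,0,0,0],"jaw":[0,0,0,0,0,0,0,0,0,0,0,0]}'
python3 -m handwheel '{"offset":[[0,0,0],[0,0,0],[0,0,0],[0,0,0],[0,0,0],[0,0,0],[0,0,0]],"yaw":[-0.183,-0.183,-0.183,-0.183,-0.183,-0.182,0],"jaw":[0,0,0,0,0,0,0]}'
python3 -c "
from h import *
st();togo([.046,.005,.087])"
```

```text
time: 1.8
tcp_pos: [0.5166, 0.0935, 0.2148]
tool_rot: [[0.939, 0.343, 0.001], [0.343, -0.939, -0.0], [0.001, 0.0, -1.0]]
ft_force: [0.6, -0.9, 0.6]
finger_gap: 0.0921
time: 2.68
tcp_pos: [0.5159, 0.0914, 0.2146]
tool_rot: [[0.125, 0.992, 0.0], [0.992, -0.125, -0.0], [-0.0, 0.0, -1.0]]
ft_force: [-0.1, -0.7, -0.5]
finger_gap: 0.092
t 2.675 stand mm [ 18.1  11.2 214.6] toolx yaw rel stand -0.07 gap 0.09199326682436311 F [-0.1 -0.7 -0.5] q6 [  9.9  11.2 105.9  -0.   62.9  17.1]
offset tool mm [ 28.    6.1 127.6]
```

```bash
python3 -m handwheel '{"offset":[[0.028,0.006,0.03],[0,0,0.035],[0,0,0.03],[0,0,0.025],[0,0,0.01],[0,0,0],[0,0,0],[0,0,0],[0,0,0],[0,0,0]],"yaw":[0,0,0,0,0,0,0,0,0,0],"jaw":[0,0,0,0,0,0.5,1,1,1,1]}' 20
python3 -c "
from h import *
st();grab('scene');d=grab('scene');cv2.imwrite('pics/p1.png',cv2.resize(d['image'][130:250,195:345,::-1],None,fx=5,fy=5,interpolation=cv2.INTER_CUBIC))"
```

```text
time: 3.92
tcp_pos: [0.5255, 0.1184, 0.0849]
tool_rot: [[0.124, 0.992, 0.0], [0.992, -0.124, 0.0], [0.0, 0.0, -1.0]]
ft_force: [0.4, -0.4, 0.5]
finger_gap: 0.0438
t 3.925 stand mm [46.1  5.  84.9] toolx yaw rel stand -0.01 gap 0.043773199145436446 F [ 0.4 -0.4  0.5] q6 [ 12.5  22.  110.4   0.   47.6  19.6]
```

View pics/p1.png

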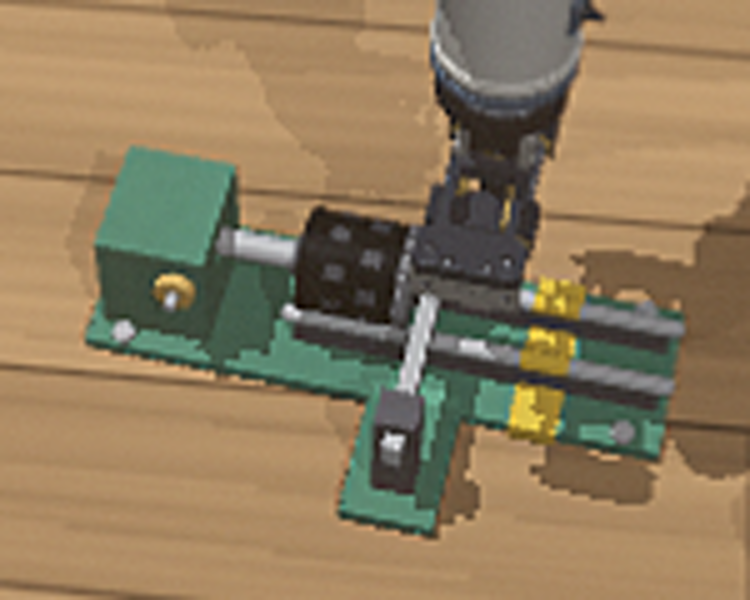

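The picture shows the gripper above the pin at about (470,250), with the pin hidden between the closing fingers. The jaws need a little longer.

```bash
python3 -m handwheel '{"offset":[[0,0,0],[0,0,0],[0,0,0],[0,0,0],[0,0,0],[0,0,0]],"yaw":[0,0,0,0,0,0],"jaw":[1,1,1,1,1,1]}' 20
```

```text
time: 4.78
tcp_pos: [0.5261, 0.1184, 0.0847]
tool_rot: [[0.124, 0.992, 0.001], [0.992, -0.124, 0.0], [0.0, 0.001, -1.0]]
ft_force: [4.4, -1.6, -3.5]
finger_gap: 0.0155
```

Gripped: the gap is 15.5 mm on a 16 mm pin. I slide it 88 mm along stand −y (tool +y), gently at the end.

```bash
python3 -m handwheel '{"offset":[[0,0.01,0],[0,0.015,0],[0,0.015,0],[0,0.015,0],[0,0.015,0],[0,0.01,0],[0,0.006,0],[0,0.003,0],[0,0,0],[0,0,0]],"yaw":[0,0,0,0,0,0,0,0,0,0],"jaw":[1,1,1,1,1,1,1,1,1,1]}' 20
python3 -c "
from h import *
st()"
```

```text
time: 6.02
tcp_pos: [0.6147, 0.1066, 0.0846]
tool_rot: [[0.124, 0.992, 0.001], [0.992, -0.124, -0.001], [-0.001, 0.001, -1.0]]
ft_force: [0.6, -6.0, 2.4]
finger_gap: 0.0155
t 6.025 stand mm [ 45.4 -85.   84.6] toolx yaw rel stand 0.01 gap 0.015481024243123207 F [ 0.6 -6.   2.4] q6 [ 9.7 28.3 99.6 -0.1 52.  16.9]
```

```bash
python3 -m handwheel '{"offset":[[0,0.002,0],[0,0.001,0],[0,0,0]],"yaw":[0,0,0],"jaw":[1,1,1]}' 20
python3 -m handwheel '{"offset":[[0,0,0],[0,0,0],[0,0,0],[0,0,0],[0,0,0],[0,0,-0.03],[0,0,-0.06],[0,0,-0.03]],"yaw":[0,0,0,0,0,0,0,0],"jaw":[0,0,0,0,0,0,0,0]}' 20
python3 -c "
from h import *
st();togo([-.086,0,.2]);d=grab('scene');cv2.imwrite('pics/p2.png',cv2.resize(d['image'][130:250,195:345,::-1],None,fx=5,fy=5,interpolation=cv2.INTER_CUBIC))"
```

```text
time: 6.4
tcp_pos: [0.6154, 0.1065, 0.0846]
tool_rot: [[0.124, 0.992, -0.003], [0.992, -0.124, -0.001], [-0.001, -0.003, -1.0]]
ft_force: [-8.2, -4.2, 9.1]
finger_gap: 0.0152
time: 7.4
tcp_pos: [0.6179, 0.1072, 0.2078]
tool_rot: [[0.124, 0.992, 0.004], [0.992, -0.124, 0.001], [0.001, 0.003, -1.0]]
ft_force: [0.5, -0.1, -0.5]
finger_gap: 0.0915
t 7.4 stand mm [ 46.4 -88.  207.8] toolx yaw rel stand 0.0 gap 0.09147433961835404 F [ 0.5 -0.1 -0.5] q6 [ 9.7 20.7 93.9  0.  65.3 16.8]
offset tool mm [-132.4  -88.     7.4]
```

View pics/p2.png

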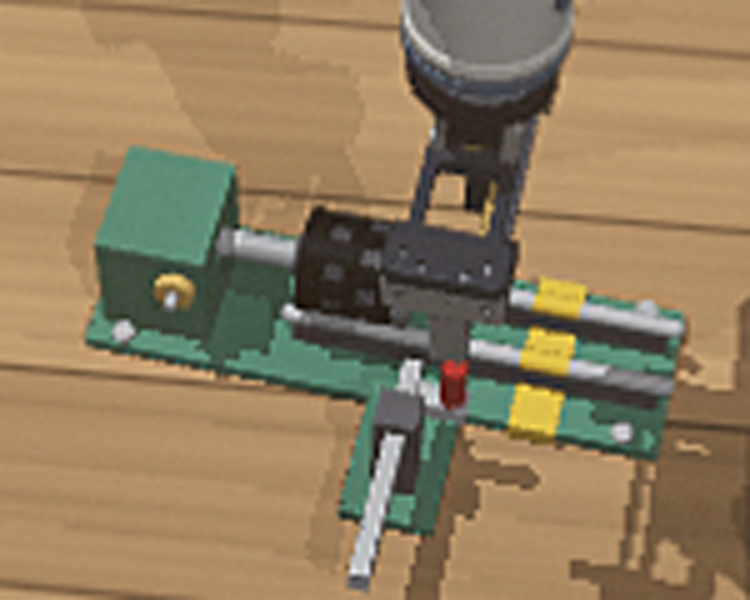

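The bolt is open: its bar sticks out past the guide at (375,500), the pin is at (453,385), and the force rose at the stop. Now to the bare shank.

```bash
python3 -m handwheel '{"offset":[[-0.045,-0.03,0],[-0.045,-0.03,0],[-0.042,-0.028,0.01],[0,0,0.03],[0,0,0.04],[0,0,0.04],[0,0,0.025],[0,0,0.01],[0,0,0]],"yaw":[0,0,0,0,0,0,0,0,0],"jaw":[0,0,0,0,0,0,0,0,0]}'
python3 -c "
from h import *
st()"
```

```text
time: 8.57
tcp_pos: [0.5128, -0.0131, 0.0493]
tool_rot: [[0.124, 0.992, -0.001], [0.992, -0.124, 0.0], [-0.0, -0.001, -1.0]]
ft_force: [-0.5, -0.1, 0.1]
finger_gap: 0.0921
t 8.575 stand mm [-86.    1.4  49.3] toolx yaw rel stand 0.0 gap 0.09208530989360898 F [-0.5 -0.1  0.1] q6 [ -1.6  23.4 114.6   0.   42.    5.5]
```

```bash
python3 -m handwheel '{"offset":[[0,0.001,-0.003],[0,0,0],[0,0,0],[0,0,0],[0,0,0],[0,0,0],[0,0,0],[0,0,0],[0,0,0],[0,0,0],[0,0,0],[0,0,0]],"yaw":[0,0,0,0,0,0,0,0,0,0,0,0],"jaw":[1,1,1,1,1,1,1,1,1,1,1,1]}' 60
python3 -c "
from h import *
st()"
```

```text
time: 10.07
tcp_pos: [0.5136, -0.0132, 0.0525]
tool_rot: [[0.124, 0.992, -0.001], [0.992, -0.124, 0.0], [-0.0, -0.001, -1.0]]
ft_force: [-2.3, 0.2, 0.9]
finger_gap: 0.0168
t 10.075 stand mm [-86.    0.5  52.5] toolx yaw rel stand -0.0 gap 0.016820163057073713 F [-2.3  0.2  0.9] q6 [ -1.6  23.2 114.4  -0.   42.5   5.5]
```

```bash
python3 -m handwheel '{"offset":[[0.005,0,0],[0.005,0,0],[0.006,0,0],[0.006,0,0],[0.007,0,0],[0.007,0,0],[0.007,0,0],[0.007,0,0],[0.005,0,0],[0.003,0,0],[0,0,0]],"yaw":[0,0,0,0,0,0,0,0,0,0,0],"jaw":[1,1,1,1,1,1,1,1,1,1,1]}' 60
cat > rim.py <<'E'
from h import *
import sys
st();d=grab('scene');cv2.imwrite('pics/%s.png'%sys.argv[1],cv2.resize(d['image'][130:250,195:345,::-1],None,fx=5,fy=5,interpolation=cv2.INTER_CUBIC))
d=grab('top');cv2.imwrite('pics/%st.png'%sys.argv[1],cv2.resize(d['image'][145:232,165:315,::-1],None,fx=5,fy=5,interpolation=cv2.INTER_CUBIC))
E
python3 rim.py p3
```

```text
time: 11.45
tcp_pos: [0.5215, 0.0448, 0.0526]
tool_rot: [[0.124, 0.992, 0.001], [0.992, -0.124, 0.001], [0.001, 0.001, -1.0]]
ft_force: [-0.2, 0.1, -1.0]
finger_gap: 0.017
t 11.45 stand mm [-27.4  -0.1  52.6] toolx yaw rel stand -0.0 gap 0.017033112891208433 F [-0.2  0.1 -1. ] q6 [  4.7  23.8 113.3   0.   42.9  11.8]
```

View pics/p3.png

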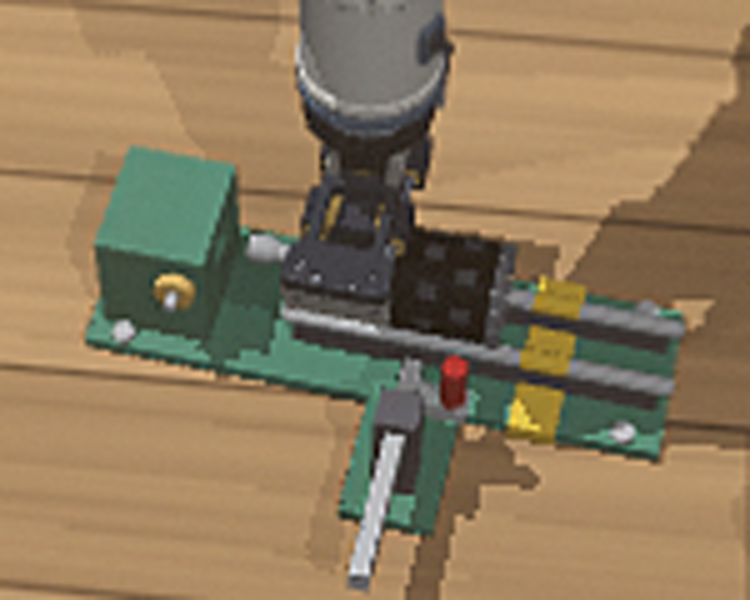

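The saw came out with the gripper: shank end free at (265,248), rim at (505,300), bolt still open. I move it 31 mm further.

```bash
python3 -m handwheel '{"offset":[[0.005,0,0],[0.006,0,0],[0.006,0,0],[0.006,0,0],[0.004,0,0],[0.003,0,0],[0,0,0],[0,0,0]],"yaw":[0,0,0,0,0,0,0,0],"jaw":[1,1,1,1,1,1,1,1]}' 60
python3 rim.py p4
```

```text
time: 12.55
tcp_pos: [0.5252, 0.0746, 0.0527]
tool_rot: [[0.124, 0.992, 0.001], [0.992, -0.124, 0.001], [0.001, 0.001, -1.0]]
ft_force: [2.2, 2.4, -2.5]
finger_gap: 0.0161
t 12.55 stand mm [ 2.5 -0.1 52.7] toolx yaw rel stand -0.02 gap 0.016070254344585467 F [ 2.2  2.4 -2.5] q6 [7.900e+00 2.430e+01 1.124e+02 1.000e-01 4.330e+01 1.500e+01]
```

View pics/p4.png

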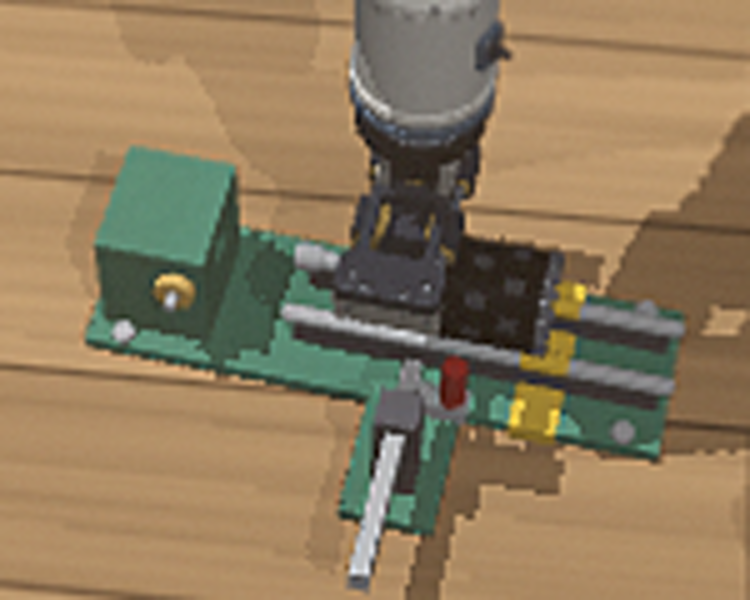

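View pics/p4t.png

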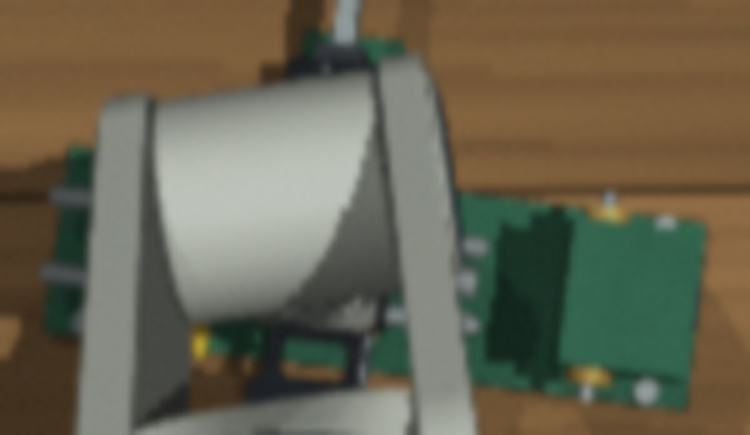

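The rim's top edge is at (558,250) and its lower edge meets the near rail at (543,352), both inside the band; the top view is hidden by the arm. I convert these to stand x before letting go.

```bash
python3 -c "
from h import *
d=grab('scene')
S=lambda u:(195+(u[0]+.5)/5-.5,130+(u[1]+.5)/5-.5)
print([(w2stand(onz(d,[S(u)],z)[0])*1e3).round(1) for u,z in(((558,250),.103),((543,352),.046))])
for P in((.094,0,.103),(.094,-.022,.045),(.094,-.033,.07)): u=proj(d,stand2w(P))[0];print((u-[195,130])*5)
"
```

```text
[array([ 90. ,  16.7, 103. ]), array([ 91.8, -21.4,  46. ])]
[557.82172063 271.11331949]
[544.22697415 352.37821827]
[544.32912704 345.05960049]
```

The rim is at about 92–94 mm against the band's 94 mm. I open only partly, since the bolt tip is near, then lift straight up.

```bash
python3 -m handwheel '{"offset":[[0,0,0],[0,0,0],[0,0,0],[0,0,0],[0,0,-0.01],[0,0,-0.03],[0,0,-0.05],[0,0,-0.05],[0,0,-0.05],[0,0,0]],"yaw":[0,0,0,0,0,0,0,0,0,0],"jaw":[0.5,0.5,0.5,0.5,0.5,0.5,0.5,0.5,0.5,0.5]}' 20
python3 -m handwheel '{"offset":[[-0.05,0,0],[-0.05,0,0],[-0.05,0,0],[-0.05,0,0],[-0.05,0,0],[-0.05,0,0],[0,0,0],[0,0,0]],"yaw":[0,0,0,0,0,0,0,0],"jaw":[0.5,0.5,0.5,0.5,0.5,0.5,0.5,0.5]}'
python3 rim.py p5
```

```text
time: 13.95
tcp_pos: [0.5272, 0.0744, 0.2474]
tool_rot: [[0.124, 0.992, 0.008], [0.992, -0.124, 0.001], [0.002, 0.008, -1.0]]
ft_force: [-0.6, -0.2, -0.1]
finger_gap: 0.0459
time: 14.95
tcp_pos: [0.4872, -0.223, 0.2419]
tool_rot: [[0.125, 0.992, -0.001], [0.992, -0.125, 0.001], [0.001, -0.001, -1.0]]
ft_force: [0.2, 0.6, -0.2]
finger_gap: 0.0462
t 14.95 stand mm [-297.5    0.8  241.9] toolx yaw rel stand -0.05 gap 0.04622839645130159 F [ 0.2  0.6 -0.2] q6 [-24.8  10.8 102.7   0.   66.6 -17.6]
```

View pics/p5t.png

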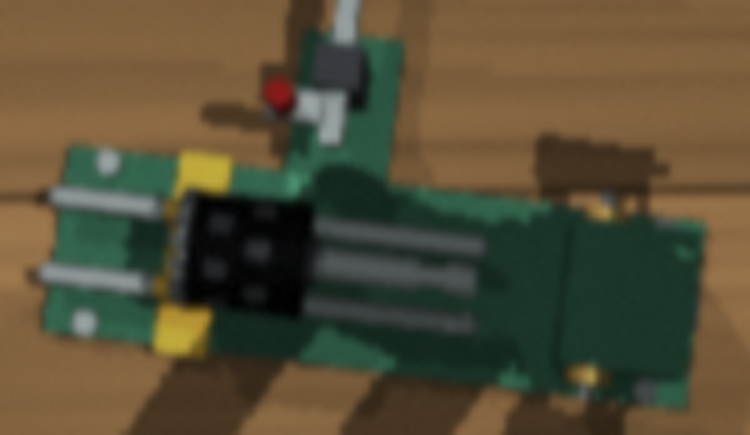

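View pics/p5.png

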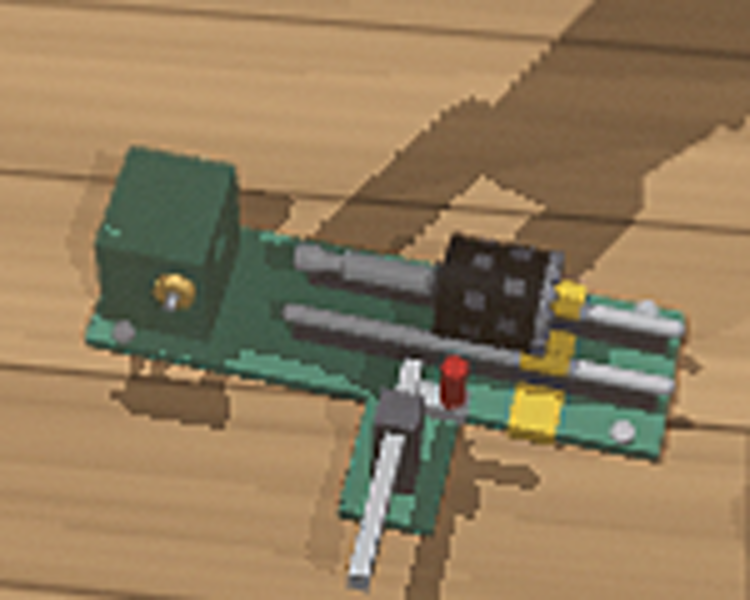

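The saw lies straight on both rails, with the rim in the top view from (184,193) to (172,303) over the band, and the pin open at (279,93). One last numeric check, then I hand in.

```bash
python3 -c "
from h import *
d=grab('top')
T=lambda u:(165+(u[0]+.5)/5-.5,145+(u[1]+.5)/5-.5)
for u,z in(((184,194),.07),((172,303),.07),((279,93),.112),((314,204),.07),((303,317),.07)): print((w2stand(onz(d,[T(u)],z)[0])*1e3).round(1))
s=manip.sense();print(s['ft_force'],np.abs(s['qvel']).max());print(manip.close_job())"
```

```text
[ 94.2 -27.5  70. ]
[92.8 33.1 70. ]
[ 44.1 -83.4 112. ]
[ 22.  -30.2  70. ]
[20.3 32.5 70. ]
[ 0.24461513 -0.9825411  -0.03243786] 0.39349302327290403
the job is handed in; nothing more can be done
None
```

The bolt is open, the saw is out of the holder and lying on the rails with its rim over the yellow band, and the job is handed in. I gripped the red pin and slid the bolt to its stop. Then I gripped the bare shank, pulled the saw straight out and slid it about 89 mm in all. I let go with the jaws only part open, to miss the bolt's tip, and moved the arm clear.

Last checks, in the stand's frame:
- **Rim:** it measured x ≈ 93–94 mm, against a band middle of about 94 mm. An earlier reading, taken on the saw's curved outline while still gripped, gave 90–92 mm; both are well within the 17 mm allowed.
- **Saw:** its sides measured about y = −29 and +33 mm, so it sits about 2 mm off centre (8 mm allowed), and its back was at x ≈ 21 mm. It looked straight and level on both rails. I did not measure its height or its speed.
- **Bolt:** the pin was at y ≈ −83 mm, about 88 mm open. At the stop the wrist force rose to about 8 N.
- **Robot:** it was touching nothing and the wrist force was about 1 N. It finished at about 15 s on the clock, against the 48 s limit.
- **Other things on the bench:** the arm passed above them and did not work near them. I did not measure their positions again.

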